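Load the bracket on the indexing weld fixture and index it to the third click

TASK

Load the weld fixture: with its round indexing table left at the stop where it stands, lower the pad-eye bracket over the two locating pins, big hole on the big pin, until its plate rests flush on the table; do not drop it. Then turn the loaded table counter-clockwise (seen from above) to the third click from its stop, so that the bracket is presented for its next weld, and let go. Leave the other things on the bench where they lie.

Things in the scene. Friction and masses are not known exactly. Their poses are not given: they have to be found in the camera images.
- fixture: indexing weld fixture, bolted down: grey round base 196 mm across, 12 mm high, with a block for the spring plunger on its -y side, reaching 140 mm from the axis, 25 mm high. Origin on the axis at the base's underside, z up along the axis. Outside the table's rim nothing is higher than 41 mm. The table's x, y are the fixture's when the joint reads 0.
- index_table (a joint): angle (rad) of the round table, 160 mm across, face 40 mm above the bench; grows counter-clockwise from above, 0 at its end stop, its start. A spring ball holds it in notches 22.5 degrees apart: clicks at 0.393, 0.785, 1.178 (third), ... to 3.142. About 0.45 N m moves it out of a notch; let go within 8 degrees of one it snaps in. A rim lug at its -x points at one line per click on the base.
- table_face (a point): centre of the table's flat upper face, on the turning axis; it turns with the table. x points at the big pin, z up.
- big_pin (a point): foot of the big locating pin, on the table's face 45 mm from the axis along +x of the table: 20 mm in diameter, 28 mm tall, its top 8 mm tapering to a blunt nose.
- small_pin (a point): foot of the small locating pin, on the table's face 45 mm from the axis along -x of the table: 12 mm in diameter, 22 mm tall, its top 8 mm tapering to a blunt nose.
- bracket: loose dark steel pad-eye bracket, 0.5 to 0.8 kg: plate 130 (x) by 60 (y) by 8 mm, with an upright lug on its middle 12 mm thick (y), 60 mm long (x), 64 mm high over the plate's underside, round at the top (the eye is solid to the fingers); grip its flat sides up to 50 mm over the underside. Origin at the middle of the underside; x towards the big hole, z up. It starts flat on its plate.
- big_hole (a point): centre, at the plate's underside, of the bracket's 22 mm through hole, 45 mm from the bracket's origin along its +x; it fits the big pin.
- small_hole (a point): centre, at the plate's underside, of the bracket's 14 mm through hole, 45 mm from the bracket's origin along its -x; it fits the small pin only.
- goggles: bystander: welding goggles with round dark lenses, 86 x 181 x 30 mm, behind the work; origin at the middle of their underside.
- tape: bystander: yellow tape measure lying on its side, 66 x 99 x 38 mm; origin at the middle of its underside.
- t_joint: bystander: fillet-weld sample of two small plates, an inverted T without holes, 45 x 80 mm and 40 mm high, between the robot and the work; origin at the middle of its underside.
- pipe_positioner: pipe stand bolted down at the right of the bench (an obstacle). Origin at its foot. In its frame the post stands at x -38, y -116 mm; from it a level rod 35 mm thick runs to its free end at x -86, y -422 mm (towards the robot), its top 390 mm above the origin; the other way lies a big pipe, up to 535 mm above the origin.

How it is judged (in metres and radians):
On the way, in this order (a step that is already met when the one before it is completed fails the run):
1. the bracket sits flush over both pins while the table is still at its stop (horizontal distance between big_hole and big_pin below 0.003 m and horizontal distance between small_hole and small_pin below 0.003 m and z of each of big_hole, small_hole in the frame of table_face below 0.002 m and angle between bracket's own z axis and vertical below 0.05 rad and value of joint index_table below 0.15 rad), for 0.2 s.
2. the table is at the third click with the bracket still flush over its pins (value of joint index_table between 1.098 and 1.258 rad and z of each of big_hole, small_hole in the frame of table_face below 0.002 m), for 0.2 s.
At the end, for the whole second after the job is handed in: The table rests in its third notch from the stop (1.178 rad, within 0.06), and the bracket lies on it at rest, big hole on big pin and small hole on small pin (hole centres within 3 mm of the pin axes), level (within 0.05 rad), its underside within 2 mm of the table's face at both holes (value of joint index_table between 1.118 and 1.238 rad and horizontal distance between big_hole and big_pin below 0.003 m and horizontal distance between small_hole and small_pin below 0.003 m and z of each of big_hole, small_hole in the frame of table_face below 0.002 m and angle between bracket's own z axis and vertical below 0.05 rad and linear speed of bracket below 0.02 m/s); the robot touches nothing.
It fails at once if weld sample, goggles or tape measure shifted by more than 30 mm (distance of any of t_joint, goggles, tape from where it was at the start of the episode above 0.03 m).
It fails at once if the bracket dropped onto the table (faster than 0.45 m/s when within 20 mm of its face) (z of bracket in the frame of table_face below 0.02 m and horizontal distance between bracket and table_face below 0.03 m and linear speed of bracket above 0.45 m/s).
It also fails if it takes over 58 s, if anything falls off the work surface, if the arm or the gripper's body presses on something with over 40 N, if the wrist force passes 120 N, or if a joint passes its speed limit or range.

ROBOT

A 6-joint arm with a two-finger parallel gripper is mounted at the origin on a cart in front of the work surface, level with it; the furniture and walls round the work are solid. World frame = base frame: x ahead of the robot, y to its left, z up, the work surface at z = 0. Lengths are in m, angles in degrees, forces in N, time in s.
With the tool pointing down it reaches from about 0.4 to 0.825 m from the base axis. Payload 7 kg.
Tool frame: the origin (TCP) lies on the centre line of the jaws, within the pads' length; the fingertips stand 14 mm ahead of it and the grasp point (between the pads) lies 5 mm behind it; z points along the fingers, y is the line along which they close (so a half turn about z gives the same grasp; the last joint's range is limited). The gripper opens to 88 mm and grips with 3 to 60 N. Pads are 19 mm wide; open, the fingers measure 130 mm over their backs; the gripper's body (78 mm by 193 mm) begins 47 mm behind the grasp point.
Start: joints at [93.054, 20.546, 0.682, 0, -70.136, -16.507], TCP at [0.157, 0.656, 0.241] pointing down, gripper open.
Joint ranges: [-176.03, 176.03], [-82.01, 121.73], [-58.28, 71.71], [-173.87, 95.51], [-174.79, -0.11], [-173.66, 173.66]. Speed limits (degrees/s): [136.94, 136.94, 172.46, 180, 180, 180].

INTERFACE

Orientations are given as [roll, pitch, yaw] about the fixed x, y, z axes, in that order (R = Rz(yaw) Ry(pitch) Rx(roll)).
In Python, from plant import r gives the robot as it stands.
- The arm moves only by the tool send_rows, never from a script. Its argument "steps" is a list of rows, each an object with "dp": the shift along the tool's x, y, z in mm, a list of three; "roll": the turn about the tool's z in rad; "jaw": the opening in per cent of the stroke, from 0 (shut) to 100 (fully open). In form: [{"dp": [tx, ty, tz], "roll": roll, "jaw": jaw}, ...]. A call has 1 to 5 rows; each row is the pose to reach, as a shift and turn from the pose commanded when the call began, along the tool's axes at that moment; what a row does not reach only later rows make up. A row lasts 1/8 s, in which the tool goes at most 62.5 mm and 10.7 degrees, less where a joint would pass 70% of its speed; a pose out of reach is approached as far as the arm can. A call with a gripper value outside its range is refused whole. The fingers move at their own pace and stop on an object; "newtons" is the grip in N (left out, the last holds). Time passes only in rows, so rows that repeat a pose let the fingers close. It gives the time, the measured TCP pose, the force, the opening and the grip force at its end, in the units of the state.
- r.get_state(): the state, without advancing time (a new reading comes with each control period).
- r.capture(name): name is "scene" or "top" or "wrist"; returns a dict with "image" (400x640x3 uint8, blue, green, red), "K" (3x3 intrinsics, pixels), "dist" ([k1, k2, p1, p2, k3] as OpenCV has them; the pictures are not rectified), "rvec" (rotation vector, rad) and "tvec" (3), from world to camera coordinates, as OpenCV has them. Camera axes: x right, y down, z forward; pixel columns grow to the right and rows downward; lengths in m; the calibration is good to about 2 mm. A picture is of the moment at which its call begins. There is no depth.
- r.close_job(): hands the job in; it is judged then, once.
The state is a dict: "time_s": time; "joints": joint angles; "qd": joint speeds; "joint_torque": joint torques, N m; "tcp_pos": TCP position; "eef_rot": TCP orientation; "contact_force": force on the tool from outside, world axes, zero at the start; "moment": the same for the moment, N m; "gripper_width": finger opening in m; "gripper_force": force on a finger pad.
Only numpy, scipy, OpenCV 4.12 (cv2) and the standard library are available. Lean on these libraries where they do the work, as an engineer would, in place of code of your own. Each camera call takes 0.05 s, during which the arm holds its last target. There are 200 camera calls.

## Working session

There is one attempt and no reset: what is moved stays moved. The work goes in short steps, Python scripts to look and compute and a tool call to move; the robot and the scene stay as the last step left them, time stands still between calls to the robot, and variables do not carry over. Pictures are saved under pics/ and viewed, at most 10 in all, crops included, and the job is handed in when it is done.

Besides the shell and the picture viewer there is one more tool, called after "Call:" as name([rows], argument=value, ...), one row to a line, values as JSON. send_rows: Moves the arm, as the interface text tells. Its arguments: {"type":"object","properties":{"steps":{"type":"array","items":{"type":"object","properties":{"dp":{"type":"array","items":{"type":"number"}},"roll":{"type":"number"},"jaw":{"type":"number"}}}},"newtons":{"type":"number"}},"required":["steps"]}

```bash
mkdir -p pics; ls
python3 - <<'E'
from plant import r
import cv2,pickle
s=r.get_state();print(s)
d={}
for n in("scene","top","wrist"):
    c=r.capture(n);d[n]=c;cv2.imwrite(f"pics/{n}0.png",c["image"]);print(n,c["K"],c["dist"],c["rvec"],c["tvec"])
pickle.dump(d,open("c0.pkl","wb"))
E
```

```text
pics
{'time_s': 0.0, 'joints': array([ 9.30548486e+01,  2.05910171e+01,  6.34038083e-01, -2.11365010e-02,
       -7.01344718e+01, -1.65071189e+01]), 'qd': array([-0.04126864,  0.06480763, -0.00960908, -0.01937437,  0.03513784,
       -0.00232178]), 'joint_torque': array([ 1.87737322e-03, -5.82724893e+01,  2.93054867e+01,  6.99725121e+00,
        6.98770760e-03, -1.58933394e-04]), 'tcp_pos': array([0.15693557, 0.65603051, 0.23962619]), 'eef_rot': array([ 1.79906672e+02, -6.93626819e-03, -1.34594630e+01]), 'contact_force': array([ 0.60400276,  0.07767121, -0.42488476]), 'moment': array([ 0.00957023,  0.00223162, -0.06733346]), 'gripper_force': 0.0, 'gripper_width': 0.0877830907949478}
scene [[409.26348738   0.         317.62146504]
 [  0.         409.26348738 196.25010492]
 [  0.           0.           1.        ]] [-0.05338845  0.          0.          0.          0.        ] [ 2.39829717  1.07418067 -0.29188994] [-0.27891937 -0.39238046  1.34287613]
top [[482.3402316    0.         317.06841137]
 [  0.         482.3402316  196.88498477]
 [  0.           0.           1.        ]] [-0.00808957  0.          0.          0.          0.        ] [ 2.2002331  -2.15114737  0.08382814] [-0.10288366  0.52301435  1.30576806]
wrist [[346.98910064   0.         317.14359817]
 [  0.         346.98910064 202.81113507]
 [  0.           0.           1.        ]] [-0.05495606  0.          0.          0.          0.        ] [-1.81111412  2.29610603  0.36132049] [ 0.6730111  -0.03897433  0.39259686]
```

View pics/top0.png

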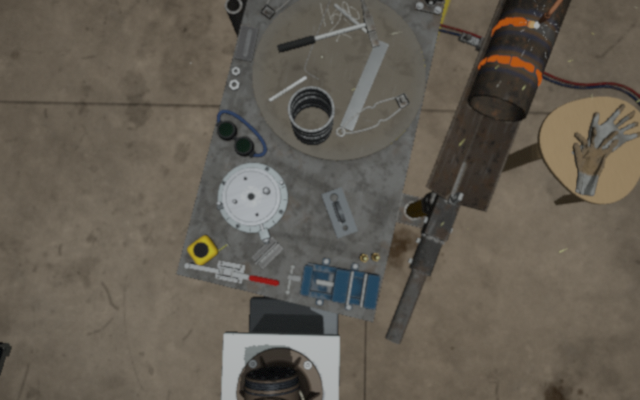

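View pics/scene0.png

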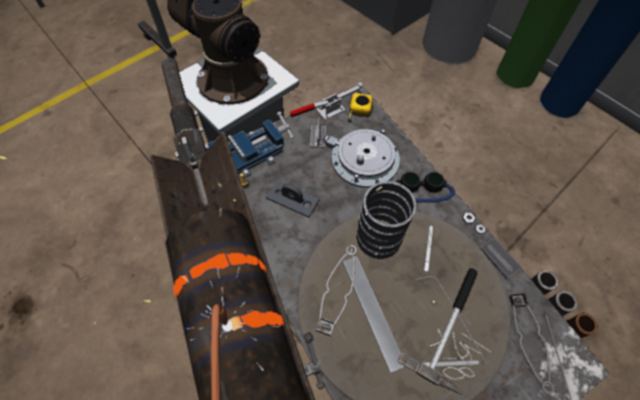

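```bash
cat > h.py <<'E'
import cv2,numpy as np
def proj(c,P):
    return cv2.projectPoints(np.array(P,float).reshape(-1,3),c["rvec"],c["tvec"],c["K"],c["dist"])[0].reshape(-1,2)
def ray(c,uv,z):
    n=cv2.undistortPoints(np.array(uv,float).reshape(-1,1,2),c["K"],c["dist"]).reshape(-1,2)
    R=cv2.Rodrigues(c["rvec"])[0];o=-R.T@c["tvec"].ravel()
    d=np.c_[n,np.ones(len(n))]@R
    return o+d*((np.broadcast_to(z,len(n))-o[2])/d[:,2])[:,None]
E
python3 - <<'E'
from h import *
import pickle
d=pickle.load(open("c0.pkl","rb"));c=d["top"]
print(proj(c,[[0,0,0],[.157,.656,.24],[.5,0,0]]))
print(ray(c,[[252,198],[267,190],[339,212],[265,235]],.04).round(3))
a=cv2.resize(c["image"][150:275,180:380],None,fx=4,fy=4,interpolation=cv2.INTER_CUBIC)
cv2.imwrite("pics/a.png",a)
E
```

```text
[[279.11524689 389.82184328]
 [-17.80237638 343.86884106]
 [284.31572341 205.79000615]]
[[ 0.517  0.085  0.04 ]
 [ 0.539  0.045  0.04 ]
 [ 0.484 -0.151  0.04 ]
 [ 0.417  0.047  0.04 ]]
```

View pics/a.png

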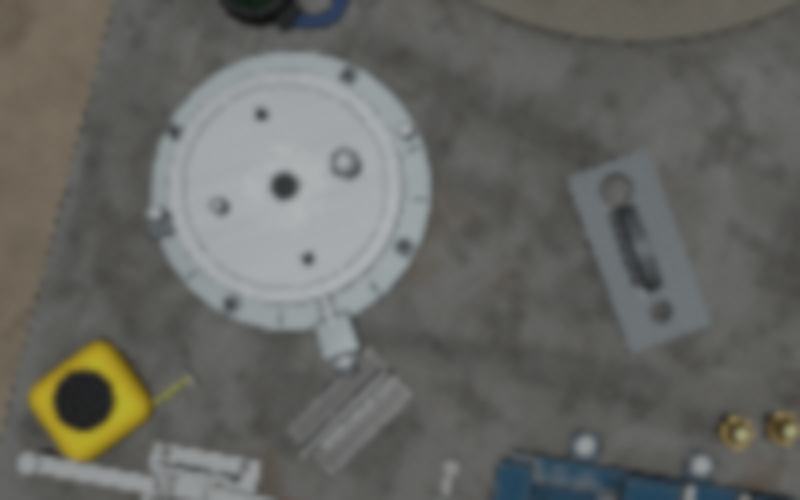

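Run:
```python
from h import *
import pickle
d=pickle.load(open("c0.pkl","rb"));c=d["top"]
f=lambda p:(np.array(p)+.5)/4-.5+[180,150]
P=ray(c,f([[284,186],[346,163],[219,205],[617,187],[661,310],[569,181],[645,147],[710,323],[634,352]]),[.04,.068,.062]+[.008]*6)
print(P.round(4))
a=lambda v:np.degrees(np.arctan2(v[1],v[0]))
print("pins mid",(P[1]+P[2])/2,"yaw",a(P[1]-P[2]),np.linalg.norm((P[1]-P[2])[:2]))
print("br mid",(P[3]+P[4])/2,P[5:].mean(0),"yaw",a(P[3]-P[4]),a(P[5]+P[6]-P[7]-P[8]))
w=d["wrist"];R=cv2.Rodrigues(w["rvec"])[0];o=-R.T@w["tvec"].ravel();print("cam",o,"axes",R)
y=np.radians(-13.46);T=np.array([[np.cos(y),np.sin(y),0],[np.sin(y),-np.cos(y),0],[0,0,-1]])
print("cam in tool",T.T@(o-[.1569,.6560,.2396]),"fwd",T.T@R[2])
```

```text
[[ 0.5217  0.0893  0.04  ]
 [ 0.5357  0.0445  0.068 ]
 [ 0.5062  0.1291  0.062 ]
 [ 0.5288 -0.1376  0.008 ]
 [ 0.4442 -0.1697  0.008 ]
 [ 0.5322 -0.1042  0.008 ]
 [ 0.5572 -0.1566  0.008 ]
 [ 0.436  -0.2037  0.008 ]
 [ 0.4148 -0.1516  0.008 ]]
pins mid [0.52094275 0.08676175 0.065     ] yaw -70.79774330621295 0.08956189775669915
br mid [ 0.48648456 -0.15368466  0.008     ] [ 0.48505101 -0.15403003  0.008     ] yaw 20.771678814577204 21.626635865276196
cam [0.23840881 0.635613   0.38438598] axes [[-0.23266668 -0.97255517  0.0016322 ]
 [-0.92505126  0.22181969  0.30834428]
 [-0.30024388  0.07023157 -0.95127343]]
cam in tool [ 0.08401539  0.00085451 -0.14478598] fwd [-0.30834453  0.00158421  0.95127343]
```

Call:
send_rows([
  {"dp": [45, 43, 0], "roll": 0, "jaw": 100},
  {"dp": [90, 86, 0], "roll": 0, "jaw": 100},
  {"dp": [135, 129, 0], "roll": 0, "jaw": 100},
  {"dp": [180, 172, 0], "roll": 0, "jaw": 100},
  {"dp": [225, 216, 0], "roll": 0, "jaw": 100},
])

```text
time_s: 0.78
tcp_pos: [0.3261, 0.3925, 0.2406]
eef_rot: [-180.0, -0.0, -13.4]
contact_force: [1.3, -0.2, 1.1]
gripper_width: 0.0878
gripper_force: 0.0
```

Call:
send_rows([
  {"dp": [45, 43, 0], "roll": 0, "jaw": 100},
  {"dp": [90, 86, 0], "roll": 0, "jaw": 100},
  {"dp": [135, 129, 0], "roll": 0, "jaw": 100},
  {"dp": [180, 172, 0], "roll": 0, "jaw": 100},
  {"dp": [225, 216, 0], "roll": 0, "jaw": 100},
])

```text
time_s: 1.4
tcp_pos: [0.4944, 0.1305, 0.2407]
eef_rot: [-180.0, -0.0, -13.4]
contact_force: [0.7, 0.5, 0.3]
gripper_width: 0.0876
gripper_force: 0.0
```

Call:
send_rows([
  {"dp": [36, 36, 0], "roll": 0, "jaw": 100},
  {"dp": [36, 36, 0], "roll": 0, "jaw": 100},
  {"dp": [36, 36, 0], "roll": 0, "jaw": 100},
])

```text
time_s: 1.78
tcp_pos: [0.5201, 0.0888, 0.2403]
eef_rot: [180.0, 0.0, -13.5]
contact_force: [-0.6, 0.0, 0.4]
gripper_width: 0.0876
gripper_force: 0.0
```

Run:
```python
from plant import r
import cv2,pickle
s=r.get_state();print(s["tcp_pos"],s["eef_rot"],s["joints"])
c=r.capture("wrist");pickle.dump((c,s),open("c1.pkl","wb"));cv2.imwrite("pics/w1.png",c["image"])
```

```text
[0.52014052 0.08875639 0.24026895] [ 1.79987878e+02  3.21934717e-02 -1.35185039e+01] [ 3.09881621e+01  6.66628417e+00 -1.77962894e+01 -1.52917022e-02
 -6.55688839e+01  4.54996659e+01]
```

View pics/w1.png

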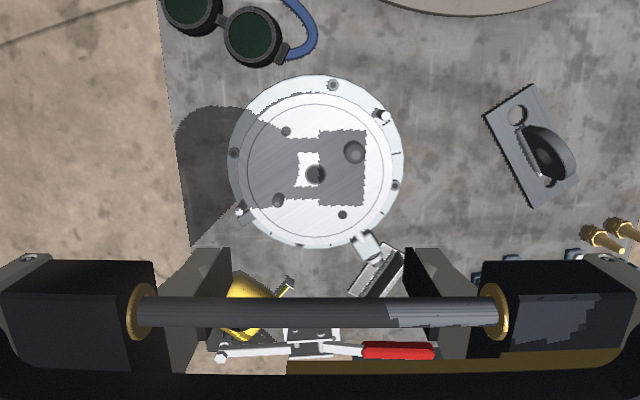

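Run:
```python
import cv2,pickle
c,s=pickle.load(open("c1.pkl","rb"))
cv2.imwrite("pics/b.png",cv2.resize(c["image"][130:220,260:380],None,fx=6,fy=6,interpolation=cv2.INTER_CUBIC))
```

```text
(no output)
```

View pics/b.png

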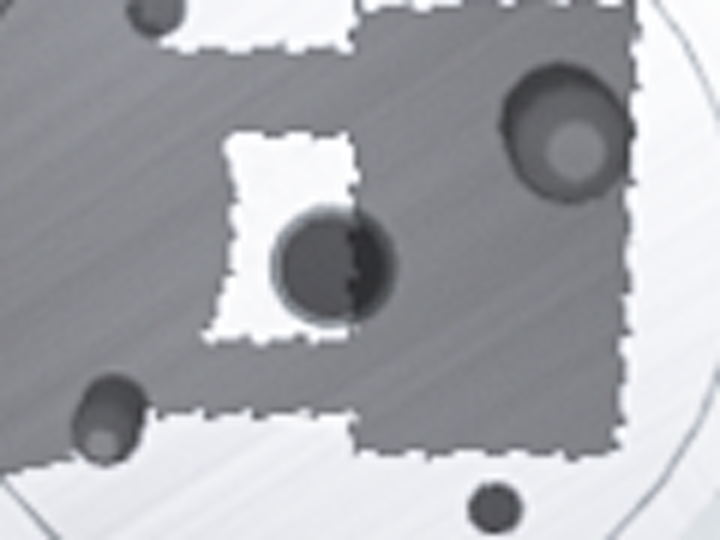

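Run:
```python
from h import *
import pickle
c,s=pickle.load(open("c1.pkl","rb"))
f=lambda p:(np.array(p)+.5)/6-.5+[260,130]
P=ray(c,f([[335,266],[577,150],[102,444],[563,122],[113,408]]),[.04,.068,.062,.04,.04]);print(P.round(4))
a=lambda v:np.degrees(np.arctan2(v[1],v[0]))
for i,j in((1,2),(3,4)): print((P[i]+P[j])/2,a(P[i]-P[j]),np.linalg.norm((P[i]-P[j])[:2]))
Q=ray(c,[[517,115],[550,181]],.008);print(Q,Q.mean(0),a(Q[0]-Q[1]),np.linalg.norm(Q[0]-Q[1]))
```

```text
[[0.5231 0.0886 0.04  ]
 [0.5386 0.0465 0.068 ]
 [0.5081 0.1312 0.062 ]
 [0.5381 0.0459 0.04  ]
 [0.5076 0.1319 0.04  ]]
[0.52332716 0.08887484 0.065     ] -70.23382838380934 0.0900294083572334
[0.5228674  0.08892671 0.04      ] -70.47104210769403 0.09123944929508042
[[ 0.52893181 -0.13626654  0.008     ]
 [ 0.44558564 -0.16981844  0.008     ]] [ 0.48725873 -0.15304249  0.008     ] 21.927785364378696 0.08984605276408208
```

Call:
send_rows([
  {"dp": [6, 60, 10], "roll": -0.154, "jaw": 100},
  {"dp": [12, 120, 20], "roll": -0.308, "jaw": 100},
  {"dp": [18, 180, 30], "roll": -0.462, "jaw": 100},
  {"dp": [24.5, 243, 40], "roll": -0.616, "jaw": 100},
  {"dp": [24.5, 243, 40], "roll": -0.616, "jaw": 100},
])

```text
time_s: 2.45
tcp_pos: [0.4863, -0.1548, 0.1999]
eef_rot: [-180.0, 0.1, 21.9]
contact_force: [0.1, -1.0, -0.8]
gripper_width: 0.0876
gripper_force: 0.0
```

Call:
send_rows([
  {"dp": [0, 0, 0], "roll": 0, "jaw": 100},
  {"dp": [0, 0, 0], "roll": 0, "jaw": 100},
])

```text
time_s: 2.7
tcp_pos: [0.4882, -0.1516, 0.2009]
eef_rot: [180.0, -0.0, 21.9]
contact_force: [-0.7, 0.5, -0.3]
gripper_width: 0.0874
gripper_force: 0.0
```

Run:
```python
from plant import r
import cv2,pickle
s=r.get_state();print(s["tcp_pos"],s["eef_rot"],s["joints"])
c=r.capture("wrist");pickle.dump((c,s),open("c2.pkl","wb"));cv2.imwrite("pics/w2.png",cv2.resize(c["image"][60:310,180:460],None,fx=2.4,fy=2.4,interpolation=cv2.INTER_CUBIC))
```

```text
[ 0.48821064 -0.15155043  0.20094002] [ 1.79988769e+02 -4.42110914e-02  2.19230394e+01] [ 4.78961270e+00  6.84378600e+00 -2.30599129e+01 -2.64563899e-03
 -6.00507436e+01  1.07134742e+02]
```

View pics/w2.png

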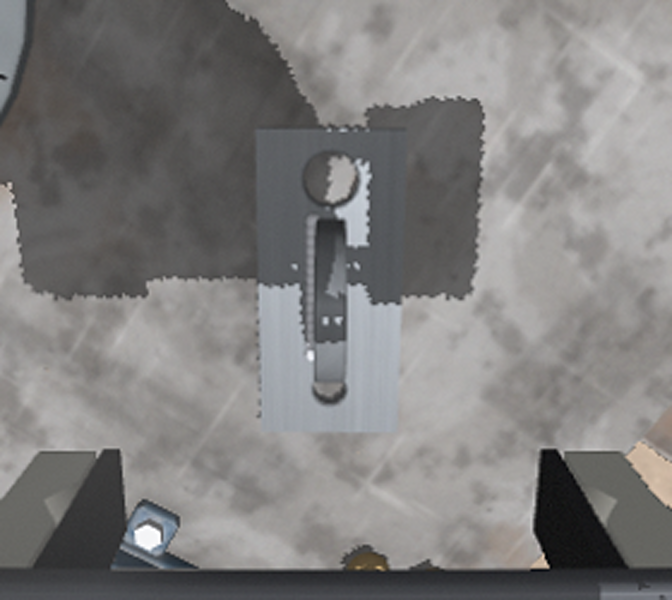

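Run:
```python
from h import *
import pickle
c,s=pickle.load(open("c2.pkl","rb"))
f=lambda p:(np.array(p)+.5)/2.4-.5+[180,60]
P=ray(c,f([[331,179],[257,129],[406,129],[261,432],[398,432],[330,404]]),.008);print(P.round(4))
a=lambda v:np.degrees(np.arctan2(v[1],v[0]))
m=P[1:5].mean(0);yw=np.radians(a(P[1]+P[2]-P[3]-P[4]));print(m,np.degrees(yw),np.linalg.norm(P[1]-P[2]),np.linalg.norm(P[1]-P[3]))
print("from big",P[0]-.045*np.array([np.cos(yw),np.sin(yw),0]))
y=np.radians(s["eef_rot"][2]);T=np.array([[np.cos(y),np.sin(y),0],[np.sin(y),-np.cos(y),0],[0,0,-1]])
print("in tool",(T.T@(P-s["tcp_pos"]).T).T.round(4), T.T@(m-s["tcp_pos"]))
```

```text
[[ 0.529  -0.1367  0.008 ]
 [ 0.5363 -0.1022  0.008 ]
 [ 0.5582 -0.1568  0.008 ]
 [ 0.4149 -0.1493  0.008 ]
 [ 0.4375 -0.2055  0.008 ]
 [ 0.4387 -0.1726  0.008 ]]
[ 0.48675261 -0.15345939  0.008     ] 21.569571978725055 0.05883886737479158 0.13012895751208356
from big [ 0.48712916 -0.15323569  0.008     ]
in tool [[ 0.0434  0.0014  0.1929]
 [ 0.063  -0.0278  0.1929]
 [ 0.063   0.031   0.1929]
 [-0.0671 -0.0294  0.1929]
 [-0.0671  0.0311  0.1929]
 [-0.0538  0.001   0.1929]] [-0.00206532  0.00122654  0.19294002]
```

Call:
send_rows([
  {"dp": [-2, 1, 50], "roll": 0, "jaw": 100},
  {"dp": [-2, 1, 100], "roll": 0, "jaw": 100},
  {"dp": [-2, 1, 140], "roll": 0, "jaw": 100},
  {"dp": [-2, 1, 160], "roll": 0, "jaw": 100},
  {"dp": [-2, 1, 170], "roll": 0, "jaw": 100},
])

```text
time_s: 3.38
tcp_pos: [0.4862, -0.1537, 0.0296]
eef_rot: [-180.0, 0.1, 21.9]
contact_force: [-0.7, 0.3, -0.2]
gripper_width: 0.0875
gripper_force: 0.0
```

Call:
send_rows([
  {"dp": [0, 0, 0], "roll": 0, "jaw": 50},
  {"dp": [0, 0, 0], "roll": 0, "jaw": 25},
  {"dp": [0, 0, 0], "roll": 0, "jaw": 5},
  {"dp": [0, 0, 0], "roll": 0, "jaw": 0},
  {"dp": [0, 0, 0], "roll": 0, "jaw": 0},
], newtons=40)

```text
time_s: 4.0
tcp_pos: [0.4863, -0.1548, 0.0309]
eef_rot: [180.0, -0.0, 21.8]
contact_force: [-0.3, 0.6, 0.4]
gripper_width: 0.0427
gripper_force: 0.0
```

Call:
send_rows([
  {"dp": [0, 0, 0], "roll": 0, "jaw": 0},
  {"dp": [0, 0, 0], "roll": 0, "jaw": 0},
  {"dp": [0, 0, 0], "roll": 0, "jaw": 0},
  {"dp": [0, 0, 0], "roll": 0, "jaw": 0},
  {"dp": [0, 0, 0], "roll": 0, "jaw": 0},
], newtons=50)

```text
time_s: 4.62
tcp_pos: [0.486, -0.1546, 0.0305]
eef_rot: [-180.0, 0.0, 21.8]
contact_force: [-1.1, 3.0, 1.6]
gripper_width: 0.0118
gripper_force: 50.0
```

Call:
send_rows([
  {"dp": [0, 0, 0], "roll": 0, "jaw": 0},
  {"dp": [0, 0, 0], "roll": 0, "jaw": 0},
])

```text
time_s: 4.88
tcp_pos: [0.486, -0.1546, 0.0305]
eef_rot: [-180.0, 0.0, 21.8]
contact_force: [-2.0, 4.4, 2.6]
gripper_width: 0.0116
gripper_force: 50.0
```

Call:
send_rows([
  {"dp": [0, 0, -10], "roll": 0, "jaw": 0},
  {"dp": [0, 0, -40], "roll": 0, "jaw": 0},
  {"dp": [0, 0, -80], "roll": 0, "jaw": 0},
  {"dp": [0, 0, -110], "roll": 0, "jaw": 0},
  {"dp": [0, 0, -120], "roll": 0, "jaw": 0},
])

```text
time_s: 5.5
tcp_pos: [0.4869, -0.1549, 0.1524]
eef_rot: [179.9, -0.2, 21.8]
contact_force: [0.5, 0.1, -6.8]
gripper_width: 0.0116
gripper_force: 50.0
```

Call:
send_rows([
  {"dp": [22, -29, 0], "roll": 0.178, "jaw": 0},
  {"dp": [45, -58, 0], "roll": 0.357, "jaw": 0},
  {"dp": [67, -86, 0], "roll": 0.535, "jaw": 0},
  {"dp": [90, -115, 0], "roll": 0.714, "jaw": 0},
  {"dp": [112, -144, 0], "roll": 0.893, "jaw": 0},
])

```text
time_s: 6.12
tcp_pos: [0.536, 0.0215, 0.1492]
eef_rot: [179.9, 0.1, -29.7]
contact_force: [0.7, -0.3, -5.9]
gripper_width: 0.0115
gripper_force: 50.0
```

Call:
send_rows([
  {"dp": [-8, -36, 0], "roll": 0.178, "jaw": 0},
  {"dp": [-17, -71, 0], "roll": 0.357, "jaw": 0},
  {"dp": [-25, -107, 0], "roll": 0.535, "jaw": 0},
  {"dp": [-34, -142, 0], "roll": 0.714, "jaw": 0},
  {"dp": [-34, -142, 0], "roll": 0.714, "jaw": 0},
])

```text
time_s: 6.75
tcp_pos: [0.5765, 0.1629, 0.1487]
eef_rot: [179.9, -0.0, -70.2]
contact_force: [-0.5, -1.2, -6.5]
gripper_width: 0.0117
gripper_force: 50.0
```

Call:
send_rows([
  {"dp": [0, 0, 0], "roll": 0, "jaw": 0},
  {"dp": [0, 0, 0], "roll": 0, "jaw": 0},
  {"dp": [0, 0, 0], "roll": 0, "jaw": 0},
])

```text
time_s: 7.12
tcp_pos: [0.5763, 0.1603, 0.1505]
eef_rot: [180.0, 0.0, -70.3]
contact_force: [-0.1, 0.5, -6.3]
gripper_width: 0.0115
gripper_force: 50.0
```

Run:
```python
from plant import r
import cv2,pickle
s=r.get_state();print(s["tcp_pos"],s["eef_rot"],s["joints"],s["contact_force"],s["gripper_force"])
c=r.capture("wrist");pickle.dump((c,s),open("c3.pkl","wb"));cv2.imwrite("pics/w3.png",cv2.resize(c["image"][:300,220:620],None,fx=2,fy=2,interpolation=cv2.INTER_CUBIC))
```

```text
[0.57631551 0.16030281 0.15052544] [ 1.79991673e+02  1.78389386e-03 -7.02584509e+01] [ 3.42426415e+01  1.75478736e+01 -1.62412577e+01 -4.58642778e-03
 -5.62184836e+01 -1.44985418e+01] [-0.08355371  0.5233431  -6.33669289] 49.99965950846672
```

View pics/w3.png

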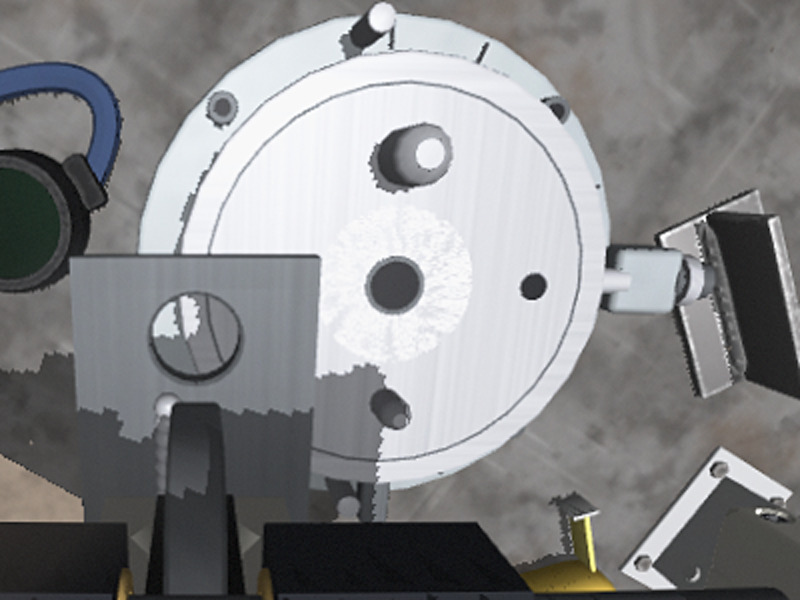

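```bash
cat >> h.py <<'E'
def tool(s):
    y=np.radians(s["eef_rot"][2]);return np.array([[np.cos(y),np.sin(y),0],[np.sin(y),-np.cos(y),0],[0,0,-1]])
E
python3 - <<'E'
from h import *
import pickle
c,s=pickle.load(open("c3.pkl","rb"));T=tool(s)
f=lambda p:(np.array(p)+.5)/2-.5+[220,0]
P=ray(c,f([[395,285],[430,154],[400,413],[196,337],[70,257],[321,255],[84,500],[317,500]]),[.04,.068,.062]+[.128]*5)
Q=(P-s["tcp_pos"])@T*1000;print(P.round(4),Q.round(1))
a=lambda v:np.degrees(np.arctan2(v[1],v[0]))
print("pins",(Q[1]+Q[2])/2,a(Q[1]-Q[2]),a(P[1]-P[2]),np.linalg.norm((Q[1]-Q[2])[:2]))
E
```

```text
[[0.5228 0.0889 0.04  ]
 [0.5383 0.0468 0.068 ]
 [0.5091 0.1289 0.062 ]
 [0.5918 0.1141 0.128 ]
 [0.6265 0.106  0.128 ]
 [0.5705 0.0854 0.128 ]
 [0.6048 0.1656 0.128 ]
 [0.5466 0.1447 0.128 ]] [[ 49.2  74.5 110.5]
 [ 94.   74.1  82.5]
 [  6.9  73.9  88.5]
 [ 48.7   1.1  22.5]
 [ 68.1 -28.9  22.5]
 [ 68.6  30.7  22.5]
 [  4.6 -28.7  22.5]
 [  4.6  33.2  22.5]]
pins [50.43840035 73.98532358 85.5254423 ] 0.16096805707207024 -70.41941896147699 87.16002395027617
```

Call:
send_rows([
  {"dp": [15, 24, 0], "roll": 0, "jaw": 0},
  {"dp": [35, 56, 10], "roll": 0, "jaw": 0},
  {"dp": [45.5, 73.2, 20], "roll": 0, "jaw": 0},
  {"dp": [45.5, 73.2, 34], "roll": 0, "jaw": 0},
  {"dp": [45.5, 73.2, 40], "roll": 0, "jaw": 0},
])

```text
time_s: 7.8
tcp_pos: [0.5231, 0.0934, 0.1102]
eef_rot: [-180.0, -0.0, -70.2]
contact_force: [0.2, -0.6, -5.4]
gripper_width: 0.0118
gripper_force: 50.0
```

Call:
send_rows([
  {"dp": [0, 0, 0], "roll": 0, "jaw": 0},
  {"dp": [0, 0, 0], "roll": 0, "jaw": 0},
  {"dp": [0, 0, 0], "roll": 0, "jaw": 0},
])

```text
time_s: 8.18
tcp_pos: [0.5233, 0.0938, 0.1109]
eef_rot: [-180.0, 0.0, -70.2]
contact_force: [-0.6, -0.3, -5.9]
gripper_width: 0.012
gripper_force: 50.0
```

Run:
```python
from plant import r
import cv2,pickle
s=r.get_state();print(s["tcp_pos"],s["eef_rot"],s["contact_force"],s["moment"])
c=r.capture("wrist");pickle.dump((c,s),open("c4.pkl","wb"));cv2.imwrite("pics/w4.png",cv2.resize(c["image"][100:280,220:420],None,fx=3.3,fy=3.3,interpolation=cv2.INTER_CUBIC))
```

```text
[0.52334745 0.093827   0.11085051] [-1.79967542e+02  4.81756985e-04 -7.02109237e+01] [-0.57596484 -0.2893662  -5.89092582] [ 0.03177668 -0.02402338 -0.00229818]
```

View pics/w4.png

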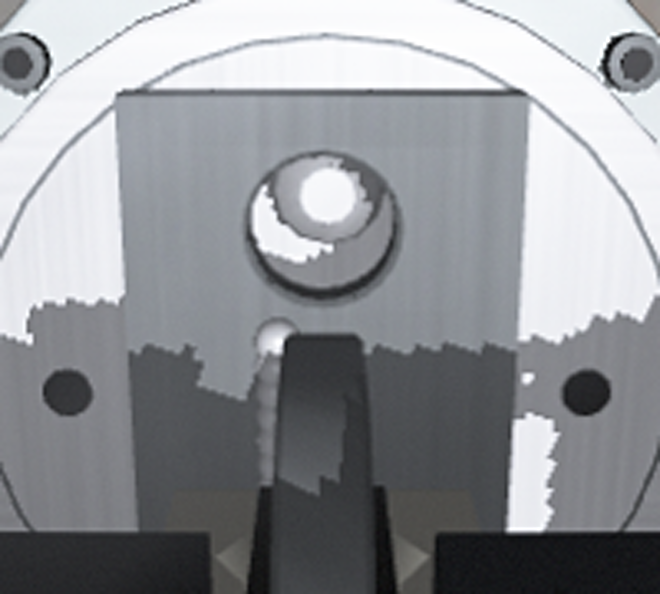

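Run:
```python
from h import *
import pickle
c,s=pickle.load(open("c4.pkl","rb"));T=tool(s)
f=lambda p:(np.array(p)+.5)/3.3-.5+[220,100]
P=ray(c,f([[327,194],[323,227],[245,227],[401,227],[322,150],[322,304],[67,392],[586,392],[120,93],[527,95]]),[.068]+[.0883]*5+[.04]*2+[.0883]*2)
print(((P-s["tcp_pos"])@T*1000).round(1))
```

```text
[[ 49.7   1.6  42.9]
 [ 48.5   0.9  22.6]
 [ 48.6 -10.7  22.6]
 [ 48.6  12.5  22.6]
 [ 60.    0.8  22.6]
 [ 36.6   0.8  22.6]
 [  4.2 -50.6  70.9]
 [  4.2  53.9  70.9]
 [ 68.3 -28.3  22.6]
 [ 68.   30.3  22.6]]
```

Call:
send_rows([
  {"dp": [1, 0.7, 4], "roll": 0, "jaw": 0},
  {"dp": [1, 0.7, 10], "roll": 0, "jaw": 0},
  {"dp": [1, 0.7, 15], "roll": 0, "jaw": 0},
  {"dp": [1, 0.7, 20], "roll": 0, "jaw": 0},
  {"dp": [1, 0.7, 20], "roll": 0, "jaw": 0},
])

```text
time_s: 8.85
tcp_pos: [0.5224, 0.0921, 0.09]
eef_rot: [179.9, -0.0, -70.2]
contact_force: [-0.2, -0.5, -6.3]
gripper_width: 0.0113
gripper_force: 50.0
```

Past the big pin's nose with no contact. Continue down.

Call:
send_rows([
  {"dp": [0, 0, 4], "roll": 0, "jaw": 0},
  {"dp": [0, 0, 8], "roll": 0, "jaw": 0},
  {"dp": [0, 0, 12], "roll": 0, "jaw": 0},
  {"dp": [0, 0, 15], "roll": 0, "jaw": 0},
  {"dp": [0, 0, 15], "roll": 0, "jaw": 0},
])

```text
time_s: 9.48
tcp_pos: [0.5225, 0.0922, 0.0753]
eef_rot: [180.0, -0.0, -70.2]
contact_force: [0.7, 0.7, -6.6]
gripper_width: 0.0115
gripper_force: 50.0
```

Call:
send_rows([
  {"dp": [0, 0, 2], "roll": 0, "jaw": 0},
  {"dp": [0, 0, 4], "roll": 0, "jaw": 0},
  {"dp": [0, 0, 4], "roll": 0, "jaw": 0},
])

```text
time_s: 9.85
tcp_pos: [0.5225, 0.0923, 0.0714]
eef_rot: [180.0, -0.0, -70.2]
contact_force: [0.2, -0.6, -6.3]
gripper_width: 0.0117
gripper_force: 50.0
```

Call:
send_rows([
  {"dp": [0, 0, 1], "roll": 0, "jaw": 0},
  {"dp": [0, 0, 1], "roll": 0, "jaw": 0},
])

```text
time_s: 10.1
tcp_pos: [0.5227, 0.0923, 0.0706]
eef_rot: [-180.0, -0.0, -70.2]
contact_force: [0.9, -0.7, -6.2]
gripper_width: 0.0116
gripper_force: 50.0
```

Call:
send_rows([
  {"dp": [0, 0, 1], "roll": 0, "jaw": 0},
  {"dp": [0, 0, 1], "roll": 0, "jaw": 0},
])

```text
time_s: 10.35
tcp_pos: [0.5227, 0.0923, 0.0705]
eef_rot: [-180.0, -0.0, -70.2]
contact_force: [-3.7, 0.3, 4.4]
gripper_width: 0.0117
gripper_force: 50.0
```

Call:
send_rows([
  {"dp": [0, 0, 0.5], "roll": 0, "jaw": 0},
  {"dp": [0, 0, 0.5], "roll": 0, "jaw": 0},
])

```text
time_s: 10.6
tcp_pos: [0.5227, 0.0923, 0.0705]
eef_rot: [-180.0, -0.0, -70.2]
contact_force: [-6.7, -0.0, 10.2]
gripper_width: 0.0118
gripper_force: 50.0
```

Call:
send_rows([
  {"dp": [0, 0, -0.8], "roll": 0, "jaw": 0},
  {"dp": [0, 0, -0.8], "roll": 0, "jaw": 0},
  {"dp": [0, 0, -0.8], "roll": 0, "jaw": 0},
], newtons=60)

```text
time_s: 10.98
tcp_pos: [0.5227, 0.0923, 0.0705]
eef_rot: [-180.0, -0.0, -70.2]
contact_force: [-5.5, -1.0, 6.6]
gripper_width: 0.0113
gripper_force: 60.0
```

Call:
send_rows([
  {"dp": [0, 0.2, 0], "roll": -0.06, "jaw": 0},
  {"dp": [0, 0.4, 0], "roll": -0.12, "jaw": 0},
  {"dp": [0.1, 0.6, 0], "roll": -0.18, "jaw": 0},
  {"dp": [0.1, 0.8, 0], "roll": -0.24, "jaw": 0},
  {"dp": [0.2, 1.0, 0], "roll": -0.3, "jaw": 0},
])

```text
time_s: 11.6
tcp_pos: [0.5223, 0.0921, 0.0705]
eef_rot: [-179.9, -0.0, -53.0]
contact_force: [-1.6, -0.1, 5.1]
gripper_width: 0.0122
gripper_force: 60.0
```

Run:
```python
from plant import r
s=r.get_state();print(s["tcp_pos"],s["eef_rot"],s["contact_force"],s["moment"],s["gripper_width"])
```

```text
[0.52234982 0.09205081 0.07046262] [-1.79927104e+02 -1.16719575e-02 -5.29646177e+01] [-1.62455396 -0.1169595   5.07434522] [ 0.26281344  1.11574516 -0.36653029] 0.01219780748597353
```

Call:
send_rows([
  {"dp": [0, 0.4, 0], "roll": -0.1, "jaw": 0},
  {"dp": [0.1, 0.7, 0], "roll": -0.2, "jaw": 0},
  {"dp": [0.2, 1.0, 0], "roll": -0.3, "jaw": 0},
  {"dp": [0.3, 1.3, 0], "roll": -0.4, "jaw": 0},
  {"dp": [0.4, 1.6, 0], "roll": -0.5, "jaw": 0},
])

```text
time_s: 12.22
tcp_pos: [0.5217, 0.091, 0.0705]
eef_rot: [-179.9, -0.1, -24.2]
contact_force: [-1.3, 1.4, 3.3]
gripper_width: 0.012
gripper_force: 60.0
```

Call:
send_rows([
  {"dp": [0, 0.4, 0], "roll": -0.1, "jaw": 0},
  {"dp": [0.1, 0.7, 0], "roll": -0.2, "jaw": 0},
  {"dp": [0.2, 1.0, 0], "roll": -0.3, "jaw": 0},
  {"dp": [0.3, 1.3, 0], "roll": -0.378, "jaw": 0},
  {"dp": [0.3, 1.3, 0], "roll": -0.378, "jaw": 0},
])

```text
time_s: 12.85
tcp_pos: [0.5215, 0.0895, 0.0705]
eef_rot: [-180.0, -0.1, -2.7]
contact_force: [1.1, -0.3, 4.3]
gripper_width: 0.0118
gripper_force: 60.0
```

Call:
send_rows([
  {"dp": [0, 0, 0], "roll": 0, "jaw": 0},
  {"dp": [0, 0, 0], "roll": 0, "jaw": 0},
])

```text
time_s: 13.1
tcp_pos: [0.5215, 0.0894, 0.0705]
eef_rot: [-180.0, -0.1, -2.8]
contact_force: [1.5, -0.5, 4.2]
gripper_width: 0.0115
gripper_force: 60.0
```

Run:
```python
from plant import r
import cv2,pickle
s=r.get_state();print(s["tcp_pos"],s["eef_rot"],s["contact_force"],s["moment"],s["gripper_width"])
c=r.capture("wrist");pickle.dump((c,s),open("c5.pkl","wb"));cv2.imwrite("pics/w5.png",c["image"])
```

```text
[0.52148654 0.08944059 0.0704644 ] [-1.79971756e+02 -1.04292790e-01 -2.78968049e+00] [ 1.45997195 -0.52574289  4.18322655] [-0.29550852 -0.01088646  0.06886482] 0.011483162003963732
```

View pics/w5.png

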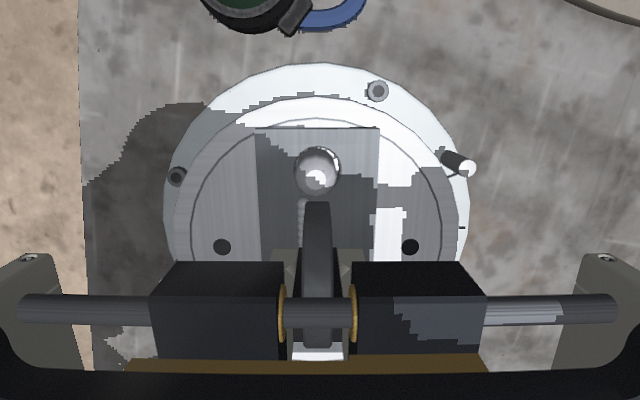

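Call:
send_rows([
  {"dp": [0, 0, 0], "roll": 0, "jaw": 20},
  {"dp": [0, 0, 0], "roll": 0, "jaw": 40},
  {"dp": [0, 0, 0], "roll": 0, "jaw": 60},
  {"dp": [0, 0, 0], "roll": 0, "jaw": 60},
  {"dp": [0, 0, 0], "roll": 0, "jaw": 60},
])

```text
time_s: 13.78
tcp_pos: [0.5204, 0.0892, 0.0698]
eef_rot: [180.0, 0.0, -2.7]
contact_force: [0.0, -0.3, -0.0]
gripper_width: 0.0499
gripper_force: 0.0
```

Call:
send_rows([
  {"dp": [0, 0, -20], "roll": 0, "jaw": 60},
  {"dp": [0, 0, -60], "roll": 0, "jaw": 60},
  {"dp": [0, 0, -110], "roll": 0, "jaw": 60},
  {"dp": [0, 0, -150], "roll": 0, "jaw": 60},
  {"dp": [0, 0, -150], "roll": 0, "jaw": 60},
])

```text
time_s: 14.4
tcp_pos: [0.5222, 0.0899, 0.2235]
eef_rot: [-179.8, -0.3, -2.7]
contact_force: [-0.3, -0.7, 0.5]
gripper_width: 0.0524
gripper_force: 0.0
```

Run:
```python
from plant import r
import cv2,pickle
s=r.get_state();print(s["tcp_pos"],s["eef_rot"],s["contact_force"],s["gripper_width"])
c=r.capture("wrist");pickle.dump((c,s),open("c6.pkl","wb"));cv2.imwrite("pics/w6.png",cv2.resize(c["image"][50:260,190:450],None,fx=2.8,fy=2.8,interpolation=cv2.INTER_CUBIC))
```

```text
[0.52218484 0.08991088 0.22346281] [-179.82015573   -0.34412116   -2.71925196] [-0.27087642 -0.72838304  0.46219583] 0.05241339925035426
```

View pics/w6.png

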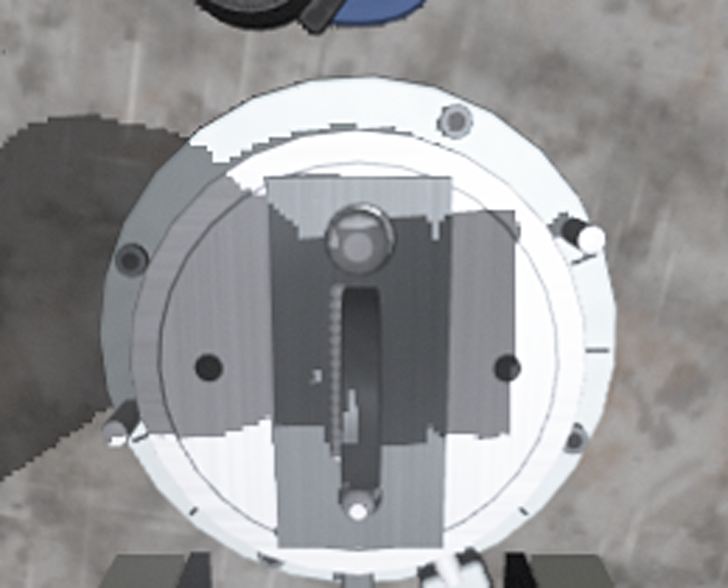

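The picture shows both pins through their holes, the big one at (357,240) and the small one at (357,505). The table holes at (208,368) and (507,368) are level, so the table has turned about 67.5°, which is the third notch. I'm handing in.

Call:
send_rows([
  {"dp": [0, 0, 0], "roll": 0, "jaw": 60},
  {"dp": [0, 0, 0], "roll": 0, "jaw": 60},
  {"dp": [0, 0, 0], "roll": 0, "jaw": 60},
])

```text
time_s: 14.82
tcp_pos: [0.5202, 0.0891, 0.219]
eef_rot: [180.0, 0.1, -2.7]
contact_force: [0.0, -0.2, 0.5]
gripper_width: 0.0526
gripper_force: 0.0
```

```bash
python3 -c "
from plant import r
print(r.close_job())"
```

```text
the job is handed in; nothing more can be done
None
```

The bracket is seated over both pins, the table is turned to its third click and released, and I handed the job in at about 15 s; `r.close_job()` gave no verdict, so the last camera check is the only confirmation.

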